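# Transfer a row of sample pots to the water-bath carrier in reverse order

### The job

Move the four lidded sample pots from the white bench rack to the empty steel carrier, in reverse order: the pot nearest the white rack's handle goes into the carrier pocket farthest from the carrier's handle, its neighbour into the next pocket, and so on along the row. Stand each pot upright on the floor of its own pocket and never tip one over on the way; let go of them all at the end.

Things in the scene. Friction and masses are not known exactly. Their poses are not given: they have to be found in the camera images.
- pot_flat_center (a point): low broad round sample pot of set pale-yellow gel, 50 mm high: tapered body 46 mm across at the foot and 53 mm at the top, flat frosted lid 58 mm across and 8 mm thick with a tiny tab; about 60 g; origin at its centre, half-way up, z up its axis
- pot_tall_center (a point): tall slim round sample pot, pale-yellow with frosted lid, 76 mm high: body 43 mm across, lid 45 mm across and 14 mm thick with a small grey dot; about 90 g; origin at its centre, half-way up, z up its axis
- pot_square_center (a point): square sample pot, pale-yellow with frosted lid, 60 mm high: body 40 x 40 mm, lid 43 x 43 mm and 11 mm thick; about 70 g; origin at its centre, half-way up, z up its axis, x and y square to its flat sides, which it turns within 6 degrees of the white rack's own sides at the start
- pot_jar_center (a point): round shouldered sample jar, pale-yellow, 64 mm high: body 48 mm across up to 40 mm, then a shoulder and a narrow frosted cap 36 mm across and 16 mm high; about 100 g; origin at its centre, half-way up, z up its axis
- rack: white plastic bench rack, fixed, which holds the four pots at the start: a deck 96 x 380 mm, 6 mm thick, with four collars in a row along its y at y = -123, -41, +41 and +123 mm, and a broad white arch handle (57 mm high, 74 mm across) standing at its +y end at y = +188 mm. Origin under the row's middle at table height, y along the row towards the handle, x across the row, z up
- carrier: dark-steel carrier with bright collars, fixed, empty at the start: deck 96 x 380 mm, 6 mm thick, four pockets along its y at y = -123, -41, +41, +123 mm (x = 0), each a collar 72 mm across inside, 78 outside, 8 mm high; pots stand on the deck, 6 mm above the table. Thin wire handle, 54 mm high, at its +y end, y = +188 mm. Origin under the row's middle at table height; y along the row towards the handle, z up
- seat_a: white collar on the white rack in which the flat pot stands at the start, fixed there: 72 mm across inside, 78 mm outside, 8 mm high; origin at its centre on the deck, 6 mm above the table; axes as the white rack's
- seat_b: white collar on the white rack in which the tall pot stands at the start, fixed there: 72 mm across inside, 78 mm outside, 8 mm high; origin at its centre on the deck, 6 mm above the table; axes as the white rack's
- seat_c: white collar on the white rack in which the square pot stands at the start, fixed there: 72 mm across inside, 78 mm outside, 8 mm high; origin at its centre on the deck, 6 mm above the table; axes as the white rack's
- seat_d: white collar on the white rack in which the shouldered jar stands at the start, fixed there: 72 mm across inside, 78 mm outside, 8 mm high; origin at its centre on the deck, 6 mm above the table; axes as the white rack's
Not all that is in view belongs to the job. Leave any orange look-alike of the part that bears pot_square_center alone.

How it is judged:
By the outcome, as a careful person would: the job done as asked, in the order asked, and still so for the second after the job is handed in, with the robot touching nothing.
It also fails if it takes over 112 s, if anything falls off the work surface, if the arm or the gripper's body presses on something with over 40 N, if the wrist force passes 120 N, or if a joint passes its speed limit or range.

### The arm

A 6-joint arm with a two-finger parallel gripper is mounted at the origin on the work surface. World frame = base frame: x ahead of the robot, y to its left, z up, the work surface at z = 0. Lengths are in m, angles in rad, forces in N, time in s.
With the tool pointing down it reaches from about 0.35 to 0.8 m from the base axis. Payload 7.3 kg.
Tool frame: the origin (TCP) lies between the finger pads; the fingertips stand 25 mm ahead of it and the grasp point (between the pads) lies 6 mm ahead of it; z points along the fingers, y is the direction in which the jaws open and shut (so a half turn about z gives the same grasp; the last joint's range is limited). The gripper opens to 85 mm and grips with 20 to 120 N. Pads are 22 mm wide; open, the fingers measure 114 mm over their backs; the gripper's body (76 mm by 85 mm) begins 54 mm behind the grasp point. The pads swing forward as they close: fully open they stand 13 mm farther back than shut.
Start: joints at [-1.402, 0.342, 1.524, -0, 1.275, -0.146], TCP at [0.163, -0.499, 0.256] pointing down, gripper open.
Joint ranges: [-2.53, 2.53], [-0.77, 2.02], [0.04, 2.7], [-1, 4.14], [0.28, 2.66], [-3.11, 3.11]. Speed limits (rad/s): [2.57, 2.57, 3.14, 3.14, 3.14, 3.14].

### API

Orientations are given as [roll, pitch, yaw] about the fixed x, y, z axes, in that order (R = Rz(yaw) Ry(pitch) Rx(roll)).
In Python, from cell import status, optics, env gives the robot as it stands.
- The arm moves only by the tool arm_command, never from a script. Its argument "moves" is a list of rows, each a list of 7 numbers: the turn, a rotation vector about the tool's x, y, z in rad, then the shift along the tool's x, y, z in cm, then the opening, from 0 (shut) to 1 (fully open). A call has exactly 5 rows; each row shifts and turns the commanded pose from where the row before left it, along the tool's axes as they then stand; what a row does not reach is not made up. A row lasts 1/12 s, in which the tool goes at most 41.7 mm and 7.16 degrees, less where a joint would pass 70% of its speed; a pose out of reach is approached as far as the arm can. A call with a gripper value outside its range is refused whole. The fingers move at their own pace and stop on an object; the grip force is fixed at half the most. Time passes only in rows, so rows that do not move let the fingers close, or fill a call up. It gives the time, the measured TCP pose, the force and the opening at its end, in the units of the state.
- status.sense(): the state, without advancing time (a new reading comes with each control period).
- optics.snapshot(name): name is "side" or "top"; returns (picture, depth): 384x512x3 uint8, blue, green, red; 384x512 float32, m along the optical axis (not along the pixel's ray), 0 where there is no reading.
- optics.get_calibration(name): a dict with "fx", "fy", "cx", "cy" (pixels), "view" (4x4, takes a point from world to camera coordinates). Camera axes: x right, y up, looking along -z (the intrinsics and any distortion apply to the point x, -y, -z); pixel columns grow to the right and rows downward; lengths in m; the calibration is good to about 2 mm. A picture is of the moment at which its call begins. get_calibration takes no time and is no camera call.
- env.sign_off(): hands the job in, once; it reports no verdict.
The state is a dict: "time_s": time; "joint_pos": joint angles; "qd": joint speeds; "joint_torque": joint torques, N m; "tool_pos": TCP position; "ee_rot": TCP orientation; "ft_force": force on the tool from outside, world axes, zero at the start; "moment": the same for the moment, N m; "gripper_width": opening from 0.0 (shut) to 1.0 (fully open).
Only numpy, scipy, OpenCV 4.12 (cv2) and the standard library are available. Lean on these libraries where they do the work, as an engineer would, in place of code of your own. Each camera call takes 0.05 s, during which the arm holds its last target. There are 200 camera calls.

## Working session

There is one attempt and no reset: what is moved stays moved. The work goes in short steps, Python scripts to look and compute and a tool call to move; the robot and the scene stay as the last step left them, time stands still between calls to the robot, and variables do not carry over. Pictures are saved under pics/ and viewed, about 12 in all and at most 16, crops included, and the job is handed in when it is done.

Besides the shell and the picture viewer there is one more tool, called after "Call:" as name([rows], argument=value, ...), one row to a line, values as JSON. arm_command: Moves the arm, as the interface text tells. Its arguments: {"type":"object","properties":{"moves":{"type":"array"}},"required":["moves"]}

```bash
mkdir -p pics && ls
python3 - <<'E'
from cell import status, optics, env
import cv2, numpy as np
print(status.sense())
for n in("side","top"):
    p,d=optics.snapshot(n); cv2.imwrite(f"pics/{n}0.png",p); np.save(f"pics/{n}0.npy",d); print(n,optics.get_calibration(n))
E
```

```text
pics
{'time_s': 0.0, 'joint_pos': array([-1.40201872e+00,  3.42751254e-01,  1.52500599e+00, -6.57330592e-06,
        1.27537674e+00, -1.46033556e-01]), 'qd': array([-0.00058565, -0.00147659,  0.0017161 ,  0.00182911,  0.00120173,
       -0.00031246]), 'joint_torque': array([-2.07699345e-04, -4.33677149e+01, -2.46004325e+01, -2.41688904e-04,
        7.86929304e-03,  3.65905024e-06]), 'tool_pos': array([ 0.16250253, -0.49884863,  0.25561496]), 'ee_rot': array([-3.14006682e+00, -2.18066904e-04,  3.14812919e-01]), 'ft_force': array([ 0.18974098,  0.58304022, -0.23349911]), 'moment': array([ 0.03742909, -0.04238932,  0.07995151]), 'gripper_width': 0.997947072269385}
side {'fx': 357.1912083338353, 'fy': 357.1912083338353, 'cx': 254.8934727628701, 'cy': 190.45072681602812, 'view': array([[-0.9995498 , -0.02994   , -0.0019478 ,  0.61823657],
       [ 0.01757885, -0.63700791,  0.77065681, -0.08454256],
       [-0.02431423,  0.77027562,  0.63724744, -0.66744165],
       [ 0.        ,  0.        ,  0.        ,  1.        ]])}
top {'fx': 457.54089375463684, 'fy': 457.54089375463684, 'cx': 247.898289907076, 'cy': 200.15708634380124, 'view': array([[ 0.02211257, -0.99935203,  0.0283998 , -0.07230627],
       [ 0.98950034,  0.02593521,  0.14218456, -0.63265971],
       [-0.14282898,  0.02495755,  0.98943267, -0.76437436],
       [ 0.        ,  0.        ,  0.        ,  1.        ]])}
```

View pics/top0.png

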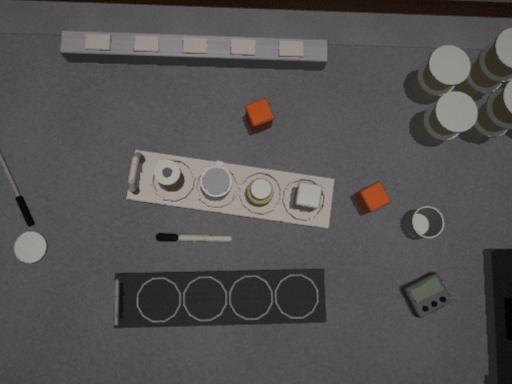

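View pics/side0.png

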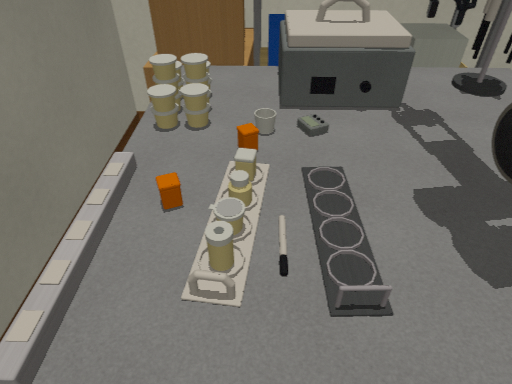

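The top view shows the white rack with its handle at left (135,172). Along it stand tall (167,175), flat (216,182), jar (260,191) and square (308,196). The carrier has its handle at left (117,302), with pockets at (159,300), (205,298), (251,297) and (297,296). 

Possible look-alikes: orange cubes (260,115) and (375,197), mugs (440,75) etc., and a cup (427,222). None of these belong to the job. I choose the four pots inside the white rack's collars.

Mapping: tall→(297,296), flat→(251,297), jar→(205,298), square→(159,300).

```bash
cat > h.py <<'E'
import numpy as np, cv2
from cell import status, optics, env
def ray(n,u,v,z):
    c=optics.get_calibration(n);V=c["view"];R=V[:3,:3];t=V[:3,3]
    o=-R.T@t; d=R.T@np.array([(u-c["cx"])/c["fx"],-(v-c["cy"])/c["fy"],-1.])
    return o+d*(z-o[2])/d[2]
def cloud(n,D):
    c=optics.get_calibration(n);V=c["view"];R=V[:3,:3];t=V[:3,3]
    v,u=np.mgrid[:384,:512]
    P=np.dstack([(u-c["cx"])/c["fx"]*D,-(v-c["cy"])/c["fy"]*D,-D])-t
    return P@R
E
python3 - <<'E'
from h import *
img=cv2.imread("pics/top0.png");D=np.load("pics/top0.npy");W=cloud("top",D)
for nm,(u,v),zt in(("tall",(167,175),.082),("flat",(216,182),.056),("jar",(260,191),.07),("square",(308,196),.066)):
    m=np.zeros((384,512),np.uint8); m[v-22:v+22,u-22:u+22]=1
    z=W[...,2]; m&=((abs(z-zt)<.008)&(D>0)).astype(np.uint8)
    n,l,s,c=cv2.connectedComponentsWithStats(m); k=1+np.argmax(s[1:,4])
    pts=np.argwhere(l==k)[:,::-1].astype(np.float32)
    w=np.array([ray("top",*p,zt)[:2] for p in pts],np.float32)*1000
    print(nm,s[k,4],"z",np.median(z[l==k]),"enc",cv2.minEnclosingCircle(w),"rect",cv2.minAreaRect(w),"mean",w.mean(0))
g=cv2.cvtColor(img,cv2.COLOR_BGR2GRAY)
# carrier collars: bright on dark
m=(g>85).astype(np.uint8); 
cs,h=cv2.findContours(m,cv2.RETR_CCOMP,cv2.CHAIN_APPROX_NONE)
C=[]
for c in cs:
    (x,y),r=cv2.minEnclosingCircle(c)
    if 15<r<30 and 260<y<335: 
        p=ray("top",x,y,.014)*1000; w=np.array([ray("top",*q[0],.014)[:2]*1000 for q in c],np.float32)
        print(round(x,1),round(y,1),round(r,1),cv2.minEnclosingCircle(w),len(c))
cv2.imwrite("pics/c1.png",cv2.resize(img[140:235,120:345],None,fx=3.5,fy=3.5,interpolation=cv2.INTER_CUBIC))
E
```

```text
tall 548 z 0.08179549857917531 enc ((672.6444702148438, 83.11956787109375), 22.903844833374023) rect ((672.9931030273438, 82.43623352050781), (43.29511260986328, 44.111915588378906), 1.6486233472824097) mean [672.8216   83.07323]
flat 861 z 0.05641848002078821 enc ((668.870849609375, 0.8528538942337036), 32.92854309082031) rect ((665.44189453125, 0.3179893493652344), (57.255760192871094, 57.953094482421875), 38.4015998840332) mean [666.02313      0.73283076]
jar 342 z 0.06980086937159258 enc ((650.448974609375, -77.0286636352539), 18.33002471923828) rect ((650.8668823242188, -76.87824249267578), (34.319091796875, 34.687042236328125), 46.503746032714844) mean [650.74554 -76.86067]
square 597 z 0.06583717402074542 enc ((643.2174072265625, -160.81948852539062), 27.95734214782715) rect ((643.15478515625, -160.77467346191406), (42.936344146728516, 43.099822998046875), 81.06524658203125) mean [ 643.1366  -160.71558]
335.0 314.9 16.5 ((435.4851989746094, -218.37403869628906), 29.22978401184082) 206
116.0 302.0 22.0 ((450.77081298828125, 171.85205078125), 38.19191360473633) 100
158.5 299.5 22.8 ((456.4706115722656, 97.30391693115234), 39.592918395996094) 126
158.5 299.5 22.2 ((456.58575439453125, 97.56148529052734), 38.60993194580078) 122
426.5 289.5 15.7 ((483.93060302734375, -385.2159729003906), 29.031883239746094) 74Traceback (most recent call last):
  File "<stdin>", line 18, in <module>
  File "h.py", line 4, in ray
    c=optics.get_calibration(n);V=c["view"];R=V[:3,:3];t=V[:3,3]
ValueError: time passes only in moves, steps and waits
```

```bash
sed -i 's/^def ray/import functools\ncal=functools.cache(optics.get_calibration)\ndef ray/; s/c=optics.get_calibration(n);/c=cal(n);/' h.py
python3 - <<'E'
from h import *
img=cv2.imread("pics/top0.png")
g=cv2.cvtColor(img,cv2.COLOR_BGR2GRAY)
for T in (60,70,85,100):
  m=(g>T).astype(np.uint8)
  cs,h=cv2.findContours(m,cv2.RETR_CCOMP,cv2.CHAIN_APPROX_NONE)
  for c in cs:
    (x,y),r=cv2.minEnclosingCircle(c)
    if 19<r<26 and 275<y<320:
        w=np.array([ray("top",*q[0],.014)[:2]*1000 for q in c],np.float32)
        print(T,round(x,1),round(y,1),round(r,1),cv2.minEnclosingCircle(w),len(c))
cv2.imwrite("pics/c1.png",cv2.resize(img[140:235,120:345],None,fx=3.5,fy=3.5,interpolation=cv2.INTER_CUBIC))
E
```

```text
60 158.5 299.5 23.4 ((456.6880798339844, 97.82032775878906), 40.916282653808594) 130
60 158.2 299.2 21.7 ((456.9980163574219, 97.20455932617188), 37.69995880126953) 119
60 204.5 298.4 23.3 ((460.5123596191406, 15.11308479309082), 40.94831848144531) 129
60 204.5 298.1 21.6 ((460.5580749511719, 15.209186553955078), 37.716552734375) 118
60 250.5 297.0 23.0 ((464.1708679199219, -66.55943298339844), 40.70572280883789) 129
60 250.9 297.1 21.5 ((464.0611267089844, -66.59873962402344), 37.86552429199219) 118
60 296.0 296.0 23.1 ((467.8186950683594, -148.6343994140625), 41.03845977783203) 128
60 296.5 296.0 21.5 ((467.7738342285156, -148.61935424804688), 37.9461555480957) 118
60 423.5 293.3 25.6 ((477.4786376953125, -379.9959411621094), 46.451820373535156) 138
70 158.5 299.5 23.4 ((456.6824951171875, 97.24491119384766), 40.52409744262695) 128
70 158.3 299.3 22.0 ((456.9688720703125, 97.3058853149414), 38.11991500854492) 120
70 204.5 298.0 23.0 ((460.5228271484375, 15.226655006408691), 40.303829193115234) 128
70 204.5 298.0 21.7 ((460.654296875, 15.360304832458496), 37.99674606323242) 120
70 2
[... 482 characters left out ...]
 38.19191360473633) 100
85 158.5 299.5 22.8 ((456.4706115722656, 97.30391693115234), 39.592918395996094) 126
85 158.5 299.5 22.2 ((456.58575439453125, 97.56148529052734), 38.60993194580078) 122
85 204.4 298.1 22.8 ((460.5204162597656, 15.527791023254395), 40.0123291015625) 126
85 205.0 298.5 22.1 ((460.1656799316406, 15.429149627685547), 38.48870849609375) 121
85 250.9 297.1 22.7 ((464.0508117675781, -66.470703125), 40.04228591918945) 126
85 250.5 297.0 22.0 ((464.2478942871094, -66.27020263671875), 38.6376838684082) 120
85 296.0 296.3 22.5 ((467.4124755859375, -148.40281677246094), 39.663909912109375) 124
85 296.5 296.0 22.0 ((467.58050537109375, -148.50526428222656), 38.62400436401367) 120
```

View pics/c1.png

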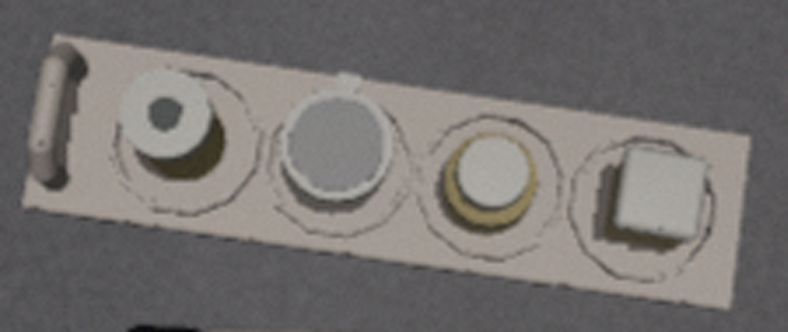

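The crop shows tall at (166,113), flat at (337,143) with its tab pointing up at (348,82), jar at (497,172) and square at (660,190). The choice is confirmed. The tab points across the row, so I'll turn the jaws about 45° for the flat pot. Setting out to a point above the tall pot.

Call:
arm_command([
  [0,0,-0.093,0,0,0,1],
  [0,0,-0.093,0,0,0,1],
  [0,0,-0.093,0,0,0,1],
  [0,0,-0.093,0,0,0,1],
  [0,0,-0.093,0,0,0,1],
])

```text
time_s: 0.52
tool_pos: [0.1626, -0.499, 0.2559]
ee_rot: [-3.141, -0.001, 0.784]
ft_force: [-0.3, -0.2, -0.9]
gripper_width: 1.005
```

Call:
arm_command([
  [0,0,-0.093,0,0,0,1],
  [0,0,-0.093,0,0,0,1],
  [0,0,-0.093,0,0,0,1],
  [0,0,-0.093,0,0,0,1],
  [0,0,-0.093,0,0,0,1],
])

```text
time_s: 0.93
tool_pos: [0.1625, -0.499, 0.2559]
ee_rot: [-3.141, -0.001, 1.249]
ft_force: [-0.7, -0.2, -0.1]
gripper_width: 1.004
```

Call:
arm_command([
  [0,0,-0.093,0,0,0,1],
  [0,0,-0.093,0,0,0,1],
  [0,0,0,2.3,1.5,0.2,1],
  [0,0,0,2.3,1.5,0.2,1],
  [0,0,0,2.3,1.5,0.2,1],
])

```text
time_s: 1.35
tool_pos: [0.217, -0.4363, 0.2497]
ee_rot: [-3.141, -0.001, 1.429]
ft_force: [0.4, -1.3, -0.3]
gripper_width: 1.003
```

Call:
arm_command([
  [0,0,0,2.3,1.5,0.2,1],
  [0,0,0,2.3,1.5,0.2,1],
  [0,0,0,2.3,1.5,0.2,1],
  [0,0,0,2.3,1.5,0.2,1],
  [0,0,0,2.3,1.5,0.2,1],
])

```text
time_s: 1.77
tool_pos: [0.3076, -0.3325, 0.24]
ee_rot: [-3.141, -0.0, 1.431]
ft_force: [1.2, -0.9, -0.2]
gripper_width: 0.997
```

Tracks well. On to the tall pot.

Call:
arm_command([
  [0,0,0,2.3,1.5,0.2,1],
  [0,0,0,2.3,1.5,0.2,1],
  [0,0,0,2.3,1.5,0.2,1],
  [0,0,0,2.3,1.5,0.2,1],
  [0,0,0,2.3,1.5,0.2,1],
])

```text
time_s: 2.18
tool_pos: [0.398, -0.2291, 0.23]
ee_rot: [-3.141, -0.0, 1.431]
ft_force: [0.6, -0.7, -0.6]
gripper_width: 0.996
```

Call:
arm_command([
  [0,0,0,2.3,1.5,0.2,1],
  [0,0,0,2.3,1.5,0.2,1],
  [0,0,0,2.3,1.5,0.2,1],
  [0,0,0,2.3,1.5,0.2,1],
  [0,0,0,2.3,1.5,0.2,1],
])

```text
time_s: 2.6
tool_pos: [0.4883, -0.1257, 0.2199]
ee_rot: [-3.141, -0.0, 1.431]
ft_force: [0.3, -0.2, 0.2]
gripper_width: 0.998
```

Call:
arm_command([
  [0,0,0,2.3,1.5,0.2,1],
  [0,0,0,2.3,1.5,0.2,1],
  [0,0,0,2.3,1.5,0.2,1],
  [0,0,0,2.3,1.5,0.2,1],
  [0,0,0,2.3,1.5,0.2,1],
])

```text
time_s: 3.02
tool_pos: [0.5785, -0.0223, 0.2097]
ee_rot: [-3.141, 0.0, 1.431]
ft_force: [0.4, -1.0, -0.2]
gripper_width: 0.996
```

Call:
arm_command([
  [0,0,0,2.3,1.5,0.2,1],
  [0,0,0,2.3,1.5,0.2,1],
  [0,0,0,2.3,1.5,0.2,1],
  [0,0,0,2.3,1.5,0.2,1],
  [0,0,0,2.3,1.5,0.2,1],
])

```text
time_s: 3.43
tool_pos: [0.6688, 0.081, 0.1996]
ee_rot: [-3.141, 0.0, 1.431]
ft_force: [0.9, -0.0, 0.3]
gripper_width: 1.001
```

Call:
arm_command([
  [0,0,0,0,0,0,1],
  [0,0,0,0,0,0,1],
  [0,0,0,0,0,0,1],
  [0,0,0,0,0,0,1],
  [0,0,0,0,0,0,1],
])

```text
time_s: 3.85
tool_pos: [0.668, 0.0788, 0.2006]
ee_rot: [3.142, 0.0, 1.43]
ft_force: [-0.6, -0.0, 0.4]
gripper_width: 1.002
```

Call:
arm_command([
  [0,0,0,0.5,0.4,1,1],
  [0,0,0,0,0,2,1],
  [0,0,0,0,0,2,1],
  [0,0,0,0,0,2,1],
  [0,0,0,0,0,1,1],
])

```text
time_s: 4.27
tool_pos: [0.6717, 0.084, 0.117]
ee_rot: [-3.137, 0.001, 1.43]
ft_force: [0.6, 0.5, -0.7]
gripper_width: 1.001
```

Run:
```python
from h import *
a=optics.snapshot("top")[0][110:240,80:260];b=optics.snapshot("side")[0][140:300,130:330]
cv2.imwrite("pics/a1.png",np.hstack([cv2.resize(x,(400,320),interpolation=cv2.INTER_CUBIC) for x in(a,b)]))
print(status.sense()["tool_pos"])
```

```text
[0.67174895 0.08406143 0.11770279]
```

View pics/a1.png

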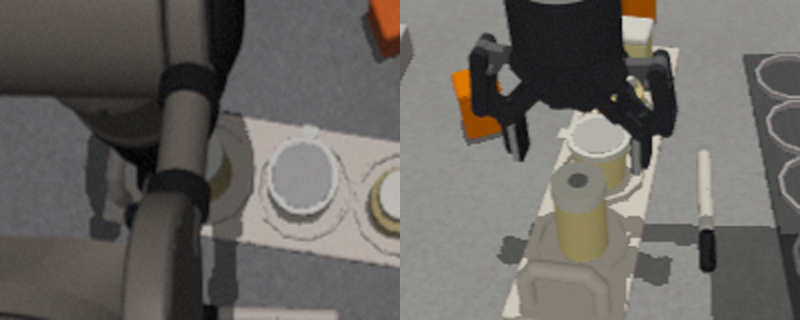

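The side crop shows the fingertips at (515,150) and (640,160), straddling the tall pot at (580,190) with the pot centred between them. Descend and grip.

Call:
arm_command([
  [0,0,0,0,0,1.2,1],
  [0,0,0,0,0,1.2,1],
  [0,0,0,0,0,1.2,1],
  [0,0,0,0,0,1.2,1],
  [0,0,0,0,0,0,1],
])

```text
time_s: 4.78
tool_pos: [0.6713, 0.0842, 0.0689]
ee_rot: [-3.137, 0.001, 1.431]
ft_force: [-0.6, -1.0, -0.0]
gripper_width: 0.996
```

Call:
arm_command([
  [0,0,0,0,0,0,0.6],
  [0,0,0,0,0,0,0.5],
  [0,0,0,0,0,0,0.4],
  [0,0,0,0,0,0,0.2],
  [0,0,0,0,0,0,0],
])

```text
time_s: 5.2
tool_pos: [0.6737, 0.0843, 0.0735]
ee_rot: [3.139, -0.0, 1.431]
ft_force: [-0.1, 0.7, 3.2]
gripper_width: 0.509
```

Call:
arm_command([
  [0,0,0,0,0,0,0],
  [0,0,0,0,0,0,0],
  [0,0,0,0,0,0,0],
  [0,0,0,0,0,0,0],
  [0,0,0,0,0,0,0],
])

```text
time_s: 5.62
tool_pos: [0.6737, 0.0843, 0.0734]
ee_rot: [3.139, -0.0, 1.431]
ft_force: [-0.1, 0.0, 6.1]
gripper_width: 0.507
```

Call:
arm_command([
  [0,0,0,0,0,-1,0],
  [0,0,0,0,0,-2.5,0],
  [0,0,0,0,0,-2.5,0],
  [0,0,0,0,0,-2.5,0],
  [0,0,0,0,0,-1.5,0],
])

```text
time_s: 6.03
tool_pos: [0.6735, 0.0843, 0.1755]
ee_rot: [3.139, -0.0, 1.431]
ft_force: [0.8, -0.1, 0.2]
gripper_width: 0.511
```

Call:
arm_command([
  [0,0,0,-1.6,-1.1,0,0],
  [0,0,0,-2.4,-1.6,0,0],
  [0,0,0,-2.4,-1.6,0,0],
  [0,0,0,-2.4,-1.6,0,0],
  [0,0,0,-2.4,-1.6,0,0],
])

```text
time_s: 6.45
tool_pos: [0.5817, -0.0168, 0.1724]
ee_rot: [-3.141, 0.0, 1.431]
ft_force: [-0.2, -1.0, -0.7]
gripper_width: 0.507
```

Call:
arm_command([
  [0,0,0,-2.4,-1.6,0,0],
  [0,0,0,-2.4,-1.6,0,0],
  [0,0,0,-2.4,-1.6,0,0],
  [0,0,0,-2.4,-1.6,0,0],
  [0,0,0,-2.4,-1.6,0,0],
])

```text
time_s: 6.87
tool_pos: [0.4858, -0.1245, 0.1725]
ee_rot: [-3.141, -0.0, 1.431]
ft_force: [0.3, -0.4, -0.3]
gripper_width: 0.505
```

Call:
arm_command([
  [0,0,0,-1.6,-0.8,0,0],
  [0,0,0,-1,-0.6,0,0],
  [0,0,0,0,0,0,0],
  [0,0,0,0,0,0,0],
  [0,0,0,0,0,0,0],
])

```text
time_s: 7.28
tool_pos: [0.4702, -0.1471, 0.1724]
ee_rot: [3.141, -0.0, 1.431]
ft_force: [0.4, 0.9, -0.6]
gripper_width: 0.503
```

```bash
cat > go.py <<'E'
import sys
from h import *
def go(x,y,z=None,yaw=None):
    s=status.sense();p=s["tool_pos"];from scipy.spatial.transform import Rotation as R
    r=R.from_euler("xyz",s["ee_rot"]); t=np.array([x,y,p[2] if z is None else z])
    print("pos",p.round(4),"rpy",s["ee_rot"].round(3),"w",round(s["gripper_width"],3),"F",s["ft_force"].round(1),"tool shift cm",(100*r.inv().apply(t-p)).round(2))
if __name__=="__main__": go(*map(float,sys.argv[1:]))
E
python3 - <<'E'
from go import *
go(.4677,-.1486,.075)
b=optics.snapshot("side")[0]
cv2.imwrite("pics/a2.png",cv2.resize(b[60:320,130:430],(600,520),interpolation=cv2.INTER_CUBIC))
E
```

```text
pos [ 0.4702 -0.1471  0.1724] rpy [ 3.141 -0.     1.431] w 0.503 F [ 0.4  0.9 -0.6] tool shift cm [-0.19 -0.23  9.74]
```

View pics/a2.png

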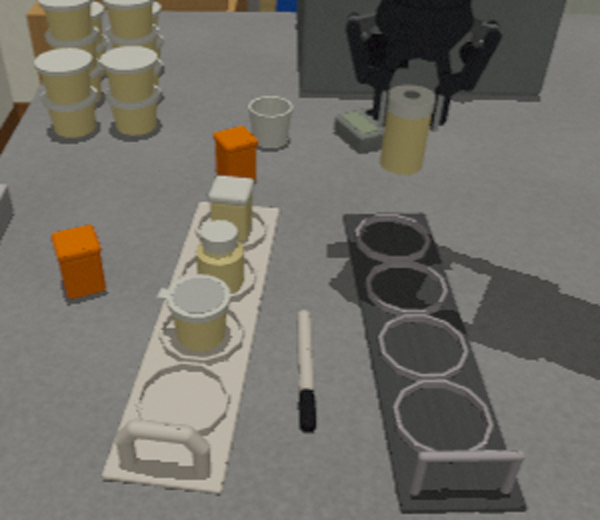

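The tall pot (405,130) hangs upright over the far pocket (393,238). Lower it, release, then rise.

Call:
arm_command([
  [0,0,0,-0.2,-0.2,1.5,0],
  [0,0,0,0,0,2.5,0],
  [0,0,0,0,0,2.5,0],
  [0,0,0,0,0,1.6,0],
  [0,0,0,0,0,1,0],
])

```text
time_s: 7.75
tool_pos: [0.4671, -0.1481, 0.0794]
ee_rot: [-3.139, -0.001, 1.432]
ft_force: [1.1, 0.7, -0.9]
gripper_width: 0.511
```

Call:
arm_command([
  [0,0,0,0,0,0.5,0],
  [0,0,0,0,0,0.1,0],
  [0,0,0,0,0,0,0],
  [0,0,0,0,0,0,0],
  [0,0,0,0,0,0,0],
])

```text
time_s: 8.17
tool_pos: [0.468, -0.1496, 0.0762]
ee_rot: [3.14, 0.001, 1.431]
ft_force: [-0.3, 1.0, -0.3]
gripper_width: 0.51
```

```bash
python3 go.py .4677 -.1486 .0735
```

```text
pos [ 0.468  -0.1496  0.0762] rpy [3.140e+00 1.000e-03 1.431e+00] w 0.51 F [-0.3  1.  -0.3] tool shift cm [ 0.09 -0.04  0.27]
```

Call:
arm_command([
  [0,0,0,0,0,0.15,0],
  [0,0,0,0,0,0.1,0],
  [0,0,0,0,0,0,0],
  [0,0,0,0,0,0,0],
  [0,0,0,0,0,0,0.6],
])

```text
time_s: 8.58
tool_pos: [0.4675, -0.1494, 0.073]
ee_rot: [3.141, 0.0, 1.431]
ft_force: [-0.6, -0.2, -0.1]
gripper_width: 0.596
```

Call:
arm_command([
  [0,0,0,0,0,0,0.8],
  [0,0,0,0,0,0,1],
  [0,0,0,0,0,0,1],
  [0,0,0,0,0,0,1],
  [0,0,0,0,0,-1,1],
])

```text
time_s: 9.0
tool_pos: [0.4664, -0.1489, 0.0817]
ee_rot: [-3.138, -0.001, 1.431]
ft_force: [-0.8, 0.5, -0.9]
gripper_width: 0.998
```

Call:
arm_command([
  [0,0,0,0,0,-2,1],
  [0,0,0,0,0,-2.5,1],
  [0,0,0,0,0,-2.5,1],
  [0,0,0,0,0,-2,1],
  [0,0,0,0,0,0,1],
])

```text
time_s: 9.42
tool_pos: [0.4693, -0.1502, 0.1774]
ee_rot: [3.134, 0.003, 1.431]
ft_force: [0.3, 0.2, 1.4]
gripper_width: 0.995
```

Call:
arm_command([
  [0,0,-0.096,0,0,0,1],
  [0,0,-0.096,0,0,0,1],
  [0,0,-0.096,0,0,0,1],
  [0,0,-0.096,0,0,0,1],
  [0,0,-0.096,0,0,0,1],
])

```text
time_s: 9.83
tool_pos: [0.4671, -0.1492, 0.1726]
ee_rot: [-3.141, -0.0, 1.916]
ft_force: [-0.3, 0.1, 0.3]
gripper_width: 0.999
```

Call:
arm_command([
  [0,0,-0.096,0,0,0,1],
  [0,0,-0.096,0,0,0,1],
  [0,0,-0.096,0,0,0,1],
  [0,0,0,0,0,0,1],
  [0,0,0,0,0,0,1],
])

```text
time_s: 10.25
tool_pos: [0.4672, -0.1492, 0.1727]
ee_rot: [-3.141, -0.0, 2.196]
ft_force: [-0.4, 0.5, -0.8]
gripper_width: 0.998
```

```bash
python3 go.py .6655 .0008 .12
```

```text
pos [ 0.4672 -0.1492  0.1727] rpy [-3.141 -0.     2.196] w 0.998 F [-0.4  0.5 -0.8] tool shift cm [ 0.56 24.86  5.26]
```

Call:
arm_command([
  [0,0,0,0.1,1.5,0,1],
  [0,0,0,0.1,2.8,0,1],
  [0,0,0,0.1,2.8,0,1],
  [0,0,0,0.1,2.8,0,1],
  [0,0,0,0.1,2.8,0,1],
])

```text
time_s: 10.67
tool_pos: [0.568, -0.0698, 0.1727]
ee_rot: [-3.141, -0.0, 2.195]
ft_force: [0.7, 0.2, 0.5]
gripper_width: 0.997
```

Call:
arm_command([
  [0,0,0,0.1,2.8,0,1],
  [0,0,0,0,2.8,0,1],
  [0,0,0,0,2.8,0,1],
  [0,0,0,0,2.3,0,1],
  [0,0,0,0,1.5,0,1],
])

```text
time_s: 11.08
tool_pos: [0.6667, 0.0036, 0.1723]
ee_rot: [3.141, -0.0, 2.197]
ft_force: [-0.5, -0.0, -0.5]
gripper_width: 0.998
```

Call:
arm_command([
  [0,0,0,0,0,1,1],
  [0,0,0,0,0,2,1],
  [0,0,0,0,0,2,1],
  [0,0,0,0,0,0.5,1],
  [0,0,0,0,0,0,1],
])

```text
time_s: 11.5
tool_pos: [0.6635, 0.0014, 0.1153]
ee_rot: [-3.138, -0.003, 2.197]
ft_force: [-0.1, -0.1, -0.6]
gripper_width: 1.004
```

Run:
```python
from go import *
go(.6655,.0008,.050)
a=optics.snapshot("top")[0][130:330,80:360];b=optics.snapshot("side")[0][100:300,130:410]
cv2.imwrite("pics/a3.png",np.hstack([cv2.resize(x,(400,286),interpolation=cv2.INTER_CUBIC) for x in(a,b)]))
```

```text
pos [0.6635 0.0014 0.1153] rpy [-3.138e+00 -3.000e-03  2.197e+00] w 1.004 F [-0.1 -0.1 -0.6] tool shift cm [-0.19  0.16  6.53]
```

View pics/a3.png

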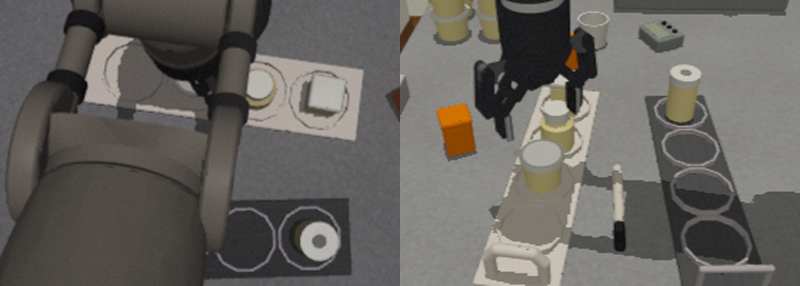

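The tall pot stands upright in the far pocket (side crop 683,95). The jaws (500,110)/(575,90) are above the flat pot (541,165), and its tab is out of their line. Descend and grip.

Call:
arm_command([
  [0,0,0,-0.1,0.1,1.5,1],
  [0,0,0,0,0,2,1],
  [0,0,0,0,0,2,1],
  [0,0,0,0,0,1,1],
  [0,0,0,0,0,0,1],
])

```text
time_s: 12.02
tool_pos: [0.6658, 0.0015, 0.0513]
ee_rot: [-3.139, -0.002, 2.198]
ft_force: [0.4, -0.2, 0.2]
gripper_width: 1.002
```

Call:
arm_command([
  [0,0,0,0,0,0,1],
  [0,0,0,0,0,0,1],
  [0,0,0,0,0,0,0.8],
  [0,0,0,0,0,0,0.7],
  [0,0,0,0,0,0,0.6],
])

```text
time_s: 12.43
tool_pos: [0.6675, 0.0014, 0.0545]
ee_rot: [3.14, 0.002, 2.199]
ft_force: [-0.1, 0.3, 2.9]
gripper_width: 0.652
```

Call:
arm_command([
  [0,0,0,0,0,0,0.4],
  [0,0,0,0,0,0,0],
  [0,0,0,0,0,0,0],
  [0,0,0,0,0,0,0],
  [0,0,0,0,0,0,0],
])

```text
time_s: 12.85
tool_pos: [0.6675, 0.0015, 0.0545]
ee_rot: [3.14, 0.002, 2.199]
ft_force: [-1.6, -0.3, 5.3]
gripper_width: 0.654
```

```bash
python3 go.py .4642 -.0665 .16
```

```text
pos [0.6675 0.0015 0.0545] rpy [3.140e+00 2.000e-03 2.199e+00] w 0.654 F [-1.6 -0.3  5.3] tool shift cm [  6.43 -20.43 -10.6 ]
```

Call:
arm_command([
  [0,0,0,0,0,-1,0],
  [0,0,0,0,0,-2.5,0],
  [0,0,0,0,0,-2.5,0],
  [0,0,0,0,0,-2.5,0],
  [0,0,0,0,0,-2,0],
])

```text
time_s: 13.27
tool_pos: [0.6671, 0.0016, 0.1608]
ee_rot: [3.14, 0.002, 2.199]
ft_force: [0.1, 0.0, -0.2]
gripper_width: 0.654
```

Call:
arm_command([
  [0,0,0,0.5,-1.4,0,0],
  [0,0,0,0.7,-2.2,0,0],
  [0,0,0,0.7,-2.2,0,0],
  [0,0,0,0.7,-2.2,0,0],
  [0,0,0,0.7,-2.2,0,0],
])

```text
time_s: 13.68
tool_pos: [0.5638, -0.0318, 0.1586]
ee_rot: [3.141, 0.001, 2.199]
ft_force: [0.1, 0.1, -1.0]
gripper_width: 0.657
```

Call:
arm_command([
  [0,0,0,0.7,-2.2,0,0],
  [0,0,0,0.7,-2.2,0,0],
  [0,0,0,0.7,-2.2,0,0],
  [0,0,0,0.6,-2,0,0],
  [0,0,0,0.4,-1.6,0,0],
])

```text
time_s: 14.1
tool_pos: [0.4626, -0.0667, 0.1586]
ee_rot: [3.142, 0.0, 2.199]
ft_force: [0.3, 0.7, -0.5]
gripper_width: 0.652
```

Call:
arm_command([
  [0,0,0,0,0,0,0],
  [0,0,0,0,0,0,0],
  [0,0,0,0,0,0,0],
  [0,0,0,0,0,0,0],
  [0,0,0,0,0,0,0],
])

```text
time_s: 14.52
tool_pos: [0.4648, -0.0663, 0.1578]
ee_rot: [3.141, 0.0, 2.199]
ft_force: [-0.8, 0.4, -0.7]
gripper_width: 0.657
```

Run:
```python
from go import *
go(.4642,-.0665,.0545)
b=optics.snapshot("side")[0]
cv2.imwrite("pics/a4.png",cv2.resize(b[60:320,130:430],(600,520),interpolation=cv2.INTER_CUBIC))
```

```text
pos [ 0.4648 -0.0663  0.1578] rpy [3.141 0.    2.199] w 0.657 F [-0.8  0.4 -0.7] tool shift cm [ 0.02 -0.07 10.33]
```

View pics/a4.png

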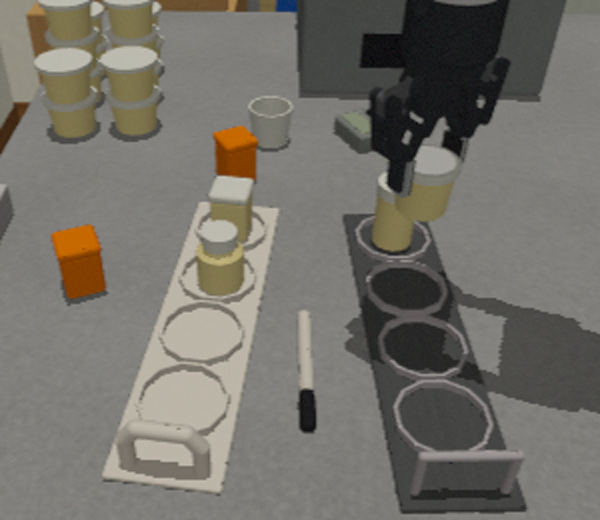

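The flat pot (430,185) hangs upright above pocket 2, clear of the tall pot (393,215). Lower and release.

Call:
arm_command([
  [0,0,0,0,0,1.5,0],
  [0,0,0,0,0,2.5,0],
  [0,0,0,0,0,2.5,0],
  [0,0,0,0,0,1.8,0],
  [0,0,0,0,0,1,0],
])

```text
time_s: 14.98
tool_pos: [0.4633, -0.066, 0.0626]
ee_rot: [-3.14, -0.003, 2.199]
ft_force: [-0.9, 0.5, -1.0]
gripper_width: 0.652
```

Call:
arm_command([
  [0,0,0,0,0,0.5,0],
  [0,0,0,0,0,0.2,0],
  [0,0,0,0,0,0,0],
  [0,0,0,0,0,0,0],
  [0,0,0,0,0,0,0],
])

```text
time_s: 15.4
tool_pos: [0.4647, -0.0666, 0.0585]
ee_rot: [3.141, 0.001, 2.199]
ft_force: [-0.6, 0.5, 0.1]
gripper_width: 0.653
```

```bash
python3 go.py .4642 -.0665 .0545
```

```text
pos [ 0.4647 -0.0666  0.0585] rpy [3.141e+00 1.000e-03 2.199e+00] w 0.653 F [-0.6  0.5  0.1] tool shift cm [ 0.04 -0.03  0.4 ]
```

Call:
arm_command([
  [0,0,0,0,0,0.2,0],
  [0,0,0,0,0,0.15,0],
  [0,0,0,0,0,0,0],
  [0,0,0,0,0,0,0],
  [0,0,0,0,0,0,0.7],
])

```text
time_s: 15.82
tool_pos: [0.4641, -0.0665, 0.0544]
ee_rot: [3.142, 0.0, 2.199]
ft_force: [0.0, 0.1, 0.9]
gripper_width: 0.698
```

Call:
arm_command([
  [0,0,0,0,0,0,0.8],
  [0,0,0,0,0,0,1],
  [0,0,0,0,0,0,1],
  [0,0,0,0,0,0,1],
  [0,0,0,0,0,-1,1],
])

```text
time_s: 16.23
tool_pos: [0.463, -0.0662, 0.0631]
ee_rot: [-3.14, -0.002, 2.199]
ft_force: [-0.3, -0.6, 0.8]
gripper_width: 1.001
```

Call:
arm_command([
  [0,0,0,0,0,-2,1],
  [0,0,0,0,0,-2.5,1],
  [0,0,0,0,0,-2.5,1],
  [0,0,0,0,0,-2.5,1],
  [0,0,0,0,0,-1,1],
])

```text
time_s: 16.65
tool_pos: [0.4652, -0.0668, 0.1724]
ee_rot: [3.139, 0.004, 2.199]
ft_force: [0.9, 0.6, -0.0]
gripper_width: 0.998
```

Call:
arm_command([
  [0,0,0.096,0,0,0,1],
  [0,0,0.096,0,0,0,1],
  [0,0,0.096,0,0,0,1],
  [0,0,0.096,0,0,0,1],
  [0,0,0.096,0,0,0,1],
])

```text
time_s: 17.07
tool_pos: [0.4639, -0.0664, 0.1693]
ee_rot: [-3.142, 0.0, 1.714]
ft_force: [-0.1, -0.3, -0.5]
gripper_width: 0.999
```

Call:
arm_command([
  [0,0,0.096,0,0,0,1],
  [0,0,0.096,0,0,0,1],
  [0,0,0.096,0,0,0,1],
  [0,0,0,0,0,0,1],
  [0,0,0,0,0,0,1],
])

```text
time_s: 17.48
tool_pos: [0.464, -0.0664, 0.1692]
ee_rot: [-3.141, 0.0, 1.434]
ft_force: [-0.3, 0.1, -0.6]
gripper_width: 1.001
```

```bash
python3 go.py .6507 -.0770 .12
```

```text
pos [ 0.464  -0.0664  0.1692] rpy [-3.141  0.     1.434] w 1.001 F [-0.3  0.1 -0.6] tool shift cm [ 1.51 18.64  4.92]
```

Call:
arm_command([
  [0,0,0,0.2,1.5,0,1],
  [0,0,0,0.2,2.5,0,1],
  [0,0,0,0.2,2.5,0,1],
  [0,0,0,0.2,2.5,0,1],
  [0,0,0,0.2,2.5,0,1],
])

```text
time_s: 17.9
tool_pos: [0.5804, -0.0726, 0.1692]
ee_rot: [-3.141, 0.0, 1.434]
ft_force: [0.5, -0.3, 0.1]
gripper_width: 1.001
```

Call:
arm_command([
  [0,0,0,0.2,2.5,0,1],
  [0,0,0,0.2,2.5,0,1],
  [0,0,0,0.1,2.1,0,1],
  [0,0,0,0,0,1,1],
  [0,0,0,0,0,1.5,1],
])

```text
time_s: 18.32
tool_pos: [0.6515, -0.0777, 0.1444]
ee_rot: [3.139, 0.0, 1.434]
ft_force: [0.2, -0.1, -0.6]
gripper_width: 0.997
```

Call:
arm_command([
  [0,0,0,0,0,1.5,1],
  [0,0,0,0,0,1,1],
  [0,0,0,0,0,0,1],
  [0,0,0,0,0,0,1],
  [0,0,0,0,0,0,1],
])

```text
time_s: 18.73
tool_pos: [0.6506, -0.0777, 0.1202]
ee_rot: [3.14, 0.0, 1.431]
ft_force: [-0.3, -0.1, 0.5]
gripper_width: 1.002
```

Run:
```python
from go import *
go(.6507,-.077,.046)
a=optics.snapshot("top")[0][130:330,80:360];b=optics.snapshot("side")[0][100:300,130:410]
cv2.imwrite("pics/a5.png",np.hstack([cv2.resize(x,(400,286),interpolation=cv2.INTER_CUBIC) for x in(a,b)]))
```

```text
pos [ 0.6506 -0.0777  0.1202] rpy [3.14  0.    1.431] w 1.002 F [-0.3 -0.1  0.5] tool shift cm [ 0.07 -0.01  7.42]
```

View pics/a5.png

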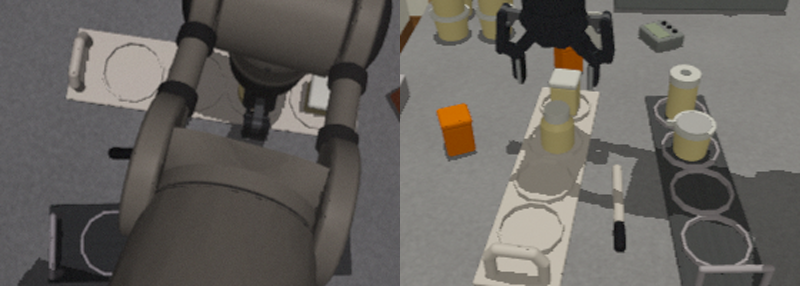

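The flat pot stands upright in pocket 2 (side crop 692,135). The jaws (518,65)/(598,65) are centred over the jar (557,125). Descend 7.4 cm and grip.

Call:
arm_command([
  [0,0,0,0,0,1.5,1],
  [0,0,0,0,0,2,1],
  [0,0,0,0,0,2,1],
  [0,0,0,0,0,1.2,1],
  [0,0,0,0,0,0.7,1],
])

```text
time_s: 19.25
tool_pos: [0.6498, -0.0774, 0.0441]
ee_rot: [-3.14, -0.0, 1.431]
ft_force: [0.0, 0.7, -0.9]
gripper_width: 1.002
```

Call:
arm_command([
  [0,0,0,0,0,0,1],
  [0,0,0,0,0,0,1],
  [0,0,0,0,0,0,0.7],
  [0,0,0,0,0,0,0.6],
  [0,0,0,0,0,0,0.5],
])

```text
time_s: 19.67
tool_pos: [0.6509, -0.0777, 0.0463]
ee_rot: [3.14, 0.0, 1.431]
ft_force: [-0.3, -0.3, 0.6]
gripper_width: 0.603
```

Call:
arm_command([
  [0,0,0,0,0,0,0.3],
  [0,0,0,0,0,0,0],
  [0,0,0,0,0,0,0],
  [0,0,0,0,0,0,0],
  [0,0,0,0,0,0,0],
])

```text
time_s: 20.08
tool_pos: [0.6511, -0.0778, 0.0468]
ee_rot: [3.139, 0.0, 1.431]
ft_force: [-0.3, 0.5, 5.6]
gripper_width: 0.542
```

```bash
python3 go.py .4605 .0153 .16
```

```text
pos [ 0.6511 -0.0778  0.0468] rpy [3.139 0.    1.431] w 0.542 F [-0.3  0.5  5.6] tool shift cm [  6.55 -20.15 -11.38]
```

Call:
arm_command([
  [0,0,0,0,0,-1,0],
  [0,0,0,0,0,-2.5,0],
  [0,0,0,0,0,-2.5,0],
  [0,0,0,0,0,-2.5,0],
  [0,0,0,0,0,-2,0],
])

```text
time_s: 20.5
tool_pos: [0.6505, -0.0776, 0.1528]
ee_rot: [3.14, 0.0, 1.431]
ft_force: [0.0, -0.6, -1.9]
gripper_width: 0.538
```

Call:
arm_command([
  [0,0,0,0.5,-1.4,0,0],
  [0,0,0,0.7,-2.2,0,0],
  [0,0,0,0.7,-2.2,0,0],
  [0,0,0,0.7,-2.2,0,0],
  [0,0,0,0.7,-2.2,0,0],
])

```text
time_s: 20.92
tool_pos: [0.5527, -0.0302, 0.1507]
ee_rot: [3.142, 0.0, 1.431]
ft_force: [-0.1, -0.5, -0.8]
gripper_width: 0.541
```

Call:
arm_command([
  [0,0,0,0.7,-2.2,0,0],
  [0,0,0,0.7,-2.2,0,0],
  [0,0,0,0.7,-2.2,0,0],
  [0,0,0,0.7,-2,0,0],
  [0,0,0,0.4,-1.3,0,0],
])

```text
time_s: 21.33
tool_pos: [0.4582, 0.0157, 0.1507]
ee_rot: [-3.14, -0.0, 1.431]
ft_force: [0.1, 0.4, -2.1]
gripper_width: 0.54
```

Call:
arm_command([
  [0,0,0,0,0,0,0],
  [0,0,0,0,0,0,0],
  [0,0,0,0,0,0,0],
  [0,0,0,0,0,0,0],
  [0,0,0,0,0,0,0],
])

```text
time_s: 21.75
tool_pos: [0.4611, 0.0144, 0.1503]
ee_rot: [3.141, 0.0, 1.43]
ft_force: [-0.1, -0.5, -2.7]
gripper_width: 0.541
```

Run:
```python
from go import *
go(.4605,.0153,.0468)
b=optics.snapshot("side")[0]
cv2.imwrite("pics/a6.png",cv2.resize(b[60:320,130:430],(600,520),interpolation=cv2.INTER_CUBIC))
```

```text
pos [0.4611 0.0144 0.1503] rpy [3.141 0.    1.43 ] w 0.541 F [-0.1 -0.5 -2.7] tool shift cm [ 0.08 -0.08 10.35]
```

View pics/a6.png

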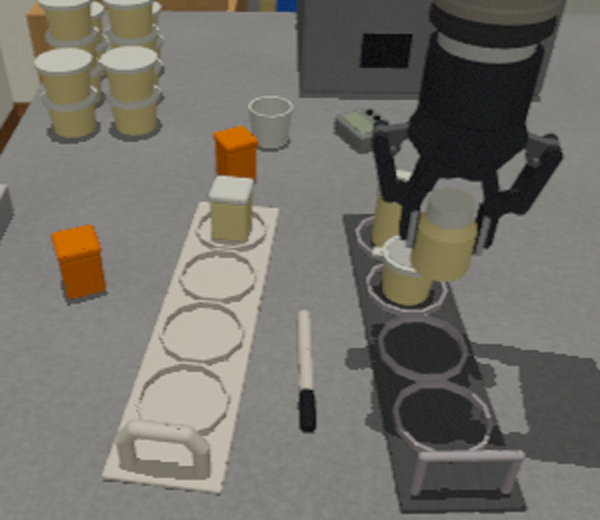

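The jar (446,240) is upright above pocket 3; the flat pot is at (405,270). Lower it.

Call:
arm_command([
  [0,0,0,0.1,0,1.5,0],
  [0,0,0,0,0,2.5,0],
  [0,0,0,0,0,2.5,0],
  [0,0,0,0,0,1.8,0],
  [0,0,0,0,0,1,0],
])

```text
time_s: 22.22
tool_pos: [0.4597, 0.0157, 0.0551]
ee_rot: [-3.139, 0.0, 1.43]
ft_force: [-0.1, 0.6, -1.1]
gripper_width: 0.541
```

Call:
arm_command([
  [0,0,0,0,0,0.5,0],
  [0,0,0,0,0,0.2,0],
  [0,0,0,0,0,0,0],
  [0,0,0,0,0,0,0],
  [0,0,0,0,0,0,0],
])

```text
time_s: 22.63
tool_pos: [0.4611, 0.0157, 0.051]
ee_rot: [3.14, 0.0, 1.431]
ft_force: [-0.2, 0.4, -0.9]
gripper_width: 0.544
```

```bash
python3 go.py .4605 .0153 .0468
```

```text
pos [0.4611 0.0157 0.051 ] rpy [3.14  0.    1.431] w 0.544 F [-0.2  0.4 -0.9] tool shift cm [-0.05 -0.06  0.42]
```

Call:
arm_command([
  [0,0,0,0,0,0.2,0],
  [0,0,0,0,0,0.15,0],
  [0,0,0,0,0,0,0],
  [0,0,0,0,0,0,0],
  [0,0,0,0,0,0,0.6],
])

```text
time_s: 23.05
tool_pos: [0.4606, 0.0158, 0.0469]
ee_rot: [3.141, 0.0, 1.431]
ft_force: [-0.5, -0.8, 1.0]
gripper_width: 0.599
```

Call:
arm_command([
  [0,0,0,0,0,0,0.8],
  [0,0,0,0,0,0,1],
  [0,0,0,0,0,0,1],
  [0,0,0,0,0,0,1],
  [0,0,0,0,0,-1,1],
])

```text
time_s: 23.47
tool_pos: [0.4596, 0.0159, 0.0557]
ee_rot: [-3.139, 0.0, 1.431]
ft_force: [0.2, 0.2, 0.3]
gripper_width: 1.003
```

Call:
arm_command([
  [0,0,0,0,0,-2,1],
  [0,0,0,0,0,-2.5,1],
  [0,0,0,0,0,-2.5,1],
  [0,0,0,0,0,-2.5,1],
  [0,0,0,0,0,-1.5,1],
])

```text
time_s: 23.88
tool_pos: [0.4612, 0.0158, 0.1693]
ee_rot: [3.138, 0.0, 1.431]
ft_force: [0.3, 1.0, -0.6]
gripper_width: 0.999
```

```bash
python3 go.py .6432 -.1608 .12
```

```text
pos [0.4612 0.0158 0.1693] rpy [3.138 0.    1.431] w 0.999 F [ 0.3  1.  -0.6] tool shift cm [-14.95  20.46   4.99]
```

Call:
arm_command([
  [0,0,0,-1,1.4,0,1],
  [0,0,0,-1.7,2.3,0,1],
  [0,0,0,-1.7,2.3,0,1],
  [0,0,0,-1.7,2.3,0,1],
  [0,0,0,-1.7,2.3,0,1],
])

```text
time_s: 24.3
tool_pos: [0.5553, -0.0771, 0.1669]
ee_rot: [3.141, 0.0, 1.431]
ft_force: [0.5, 0.4, 0.6]
gripper_width: 1.001
```

Call:
arm_command([
  [0,0,0,-1.7,2.3,0,1],
  [0,0,0,-1.7,2.3,0,1],
  [0,0,0,-1.7,2.3,0,1],
  [0,0,0,-1.4,2,0,1],
  [0,0,0,-0.6,0.9,0,1],
])

```text
time_s: 24.72
tool_pos: [0.6432, -0.1626, 0.1663]
ee_rot: [3.141, 0.001, 1.429]
ft_force: [0.1, 0.6, -0.3]
gripper_width: 1.0
```

Call:
arm_command([
  [0,0,0,0,0,1.5,1],
  [0,0,0,0,0,2,1],
  [0,0,0,0,0,1.2,1],
  [0,0,0,0,0,0,1],
  [0,0,0,0,0,0,1],
])

```text
time_s: 25.13
tool_pos: [0.6413, -0.1599, 0.1192]
ee_rot: [-3.14, -0.0, 1.431]
ft_force: [0.2, -0.4, 0.1]
gripper_width: 1.003
```

Run:
```python
from go import *
go(.6432,-.1608,.060)
a=optics.snapshot("top")[0][130:330,80:360];b=optics.snapshot("side")[0][100:300,130:410]
cv2.imwrite("pics/a7.png",np.hstack([cv2.resize(x,(400,286),interpolation=cv2.INTER_CUBIC) for x in(a,b)]))
```

```text
pos [ 0.6413 -0.1599  0.1192] rpy [-3.14  -0.     1.431] w 1.003 F [ 0.2 -0.4  0.1] tool shift cm [-0.06  0.21  5.92]
```

View pics/a7.png

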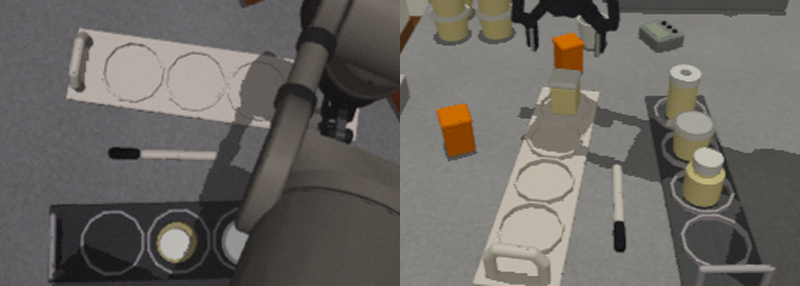

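The jar stands in pocket 3 (705,180). The jaws (531,35)/(608,35) are over the square pot (565,90), and the orange cube is clear of them. Descend and grip.

Call:
arm_command([
  [0,0,0,0,0.2,1.5,1],
  [0,0,0,0,0,2,1],
  [0,0,0,0,0,1.7,1],
  [0,0,0,0,0,0.7,1],
  [0,0,0,0,0,0,1],
])

```text
time_s: 25.65
tool_pos: [0.6432, -0.1602, 0.0599]
ee_rot: [-3.14, -0.0, 1.431]
ft_force: [1.0, 0.5, -0.1]
gripper_width: 1.001
```

Call:
arm_command([
  [0,0,0,0,0,0,1],
  [0,0,0,0,0,0,1],
  [0,0,0,0,0,0,0.7],
  [0,0,0,0,0,0,0.6],
  [0,0,0,0,0,0,0.5],
])

```text
time_s: 26.07
tool_pos: [0.6441, -0.1606, 0.0616]
ee_rot: [3.14, 0.0, 1.431]
ft_force: [-0.2, -0.5, 0.2]
gripper_width: 0.601
```

Call:
arm_command([
  [0,0,0,0,0,0,0.3],
  [0,0,0,0,0,0,0],
  [0,0,0,0,0,0,0],
  [0,0,0,0,0,0,0],
  [0,0,0,0,0,0,0],
])

```text
time_s: 26.48
tool_pos: [0.6441, -0.1606, 0.0616]
ee_rot: [3.14, 0.0, 1.431]
ft_force: [-1.2, -0.5, 5.8]
gripper_width: 0.496
```

```bash
python3 go.py .457 .0974 .18
```

```text
pos [ 0.6441 -0.1606  0.0616] rpy [3.14  0.    1.431] w 0.496 F [-1.2 -0.5  5.8] tool shift cm [ 22.93 -22.11 -11.88]
```

Call:
arm_command([
  [0,0,0,0,0,-1,0],
  [0,0,0,0,0,-2.5,0],
  [0,0,0,0,0,-2.5,0],
  [0,0,0,0,0,-2.5,0],
  [0,0,0,0,0,-2.5,0],
])

```text
time_s: 26.9
tool_pos: [0.6433, -0.1603, 0.172]
ee_rot: [-3.141, -0.0, 1.431]
ft_force: [0.3, -0.1, -1.6]
gripper_width: 0.497
```

Call:
arm_command([
  [0,0,0,1.2,-1.2,0,0],
  [0,0,0,2,-2,0,0],
  [0,0,0,2,-2,0,0],
  [0,0,0,2,-2,0,0],
  [0,0,0,2,-2,0,0],
])

```text
time_s: 27.32
tool_pos: [0.5642, -0.0556, 0.1709]
ee_rot: [-3.141, 0.0, 1.43]
ft_force: [0.5, -0.2, -0.7]
gripper_width: 0.492
```

Call:
arm_command([
  [0,0,0,2,-2,0,0],
  [0,0,0,2,-2,0,0],
  [0,0,0,2,-2,0,0],
  [0,0,0,2,-2,0,0],
  [0,0,0,2,-2,0,0],
])

```text
time_s: 27.73
tool_pos: [0.4792, 0.0574, 0.171]
ee_rot: [-3.141, 0.0, 1.431]
ft_force: [-0.0, 0.6, -1.3]
gripper_width: 0.492
```

Call:
arm_command([
  [0,0,0,2,-1.7,0,0],
  [0,0,0,1.7,-1.2,0,0],
  [0,0,0,0,0,0,0],
  [0,0,0,0,0,0,0],
  [0,0,0,0,0,0,0],
])

```text
time_s: 28.15
tool_pos: [0.4572, 0.0969, 0.1711]
ee_rot: [3.141, 0.0, 1.431]
ft_force: [0.6, -0.2, -0.4]
gripper_width: 0.488
```

Run:
```python
from go import *
go(.457,.0974,.0616)
b=optics.snapshot("side")[0]
cv2.imwrite("pics/a8.png",cv2.resize(b[60:320,130:430],(600,520),interpolation=cv2.INTER_CUBIC))
```

```text
pos [0.4572 0.0969 0.1711] rpy [3.141 0.    1.431] w 0.488 F [ 0.6 -0.2 -0.4] tool shift cm [ 0.05 -0.04 10.95]
```

View pics/a8.png

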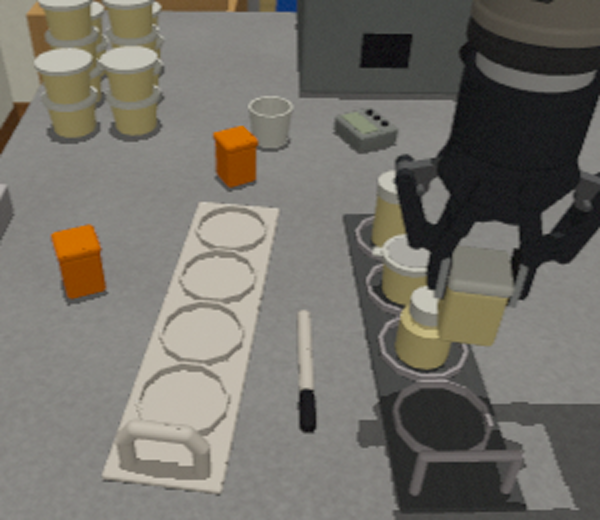

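The square pot (475,300) is held upright above the pocket nearest the handle. Lower it.

Call:
arm_command([
  [0,0,0,0,0,2,0],
  [0,0,0,0,0,2.5,0],
  [0,0,0,0,0,2.5,0],
  [0,0,0,0,0,1.8,0],
  [0,0,0,0,0,1,0],
])

```text
time_s: 28.62
tool_pos: [0.4563, 0.0961, 0.0706]
ee_rot: [-3.139, 0.001, 1.429]
ft_force: [-0.2, -0.9, -1.2]
gripper_width: 0.492
```

Call:
arm_command([
  [0,0,0,0,0,0.6,0],
  [0,0,0,0,0,0.2,0],
  [0,0,0,0,0,0,0],
  [0,0,0,0,0,0,0],
  [0,0,0,0,0,0,0],
])

```text
time_s: 29.03
tool_pos: [0.4575, 0.097, 0.0655]
ee_rot: [3.14, -0.0, 1.431]
ft_force: [0.3, -0.7, 0.0]
gripper_width: 0.493
```

```bash
python3 go.py .457 .0974 .0616
```

```text
pos [0.4575 0.097  0.0655] rpy [ 3.14  -0.     1.431] w 0.493 F [ 0.3 -0.7  0. ] tool shift cm [ 0.03 -0.05  0.39]
```

Call:
arm_command([
  [0,0,0,0,0,0.2,0],
  [0,0,0,0,0,0.15,0],
  [0,0,0,0,0,0,0],
  [0,0,0,0,0,0,0],
  [0,0,0,0,0,0,0.6],
])

```text
time_s: 29.45
tool_pos: [0.4569, 0.0972, 0.0614]
ee_rot: [3.141, 0.0, 1.431]
ft_force: [-0.3, -0.7, 0.9]
gripper_width: 0.594
```

Call:
arm_command([
  [0,0,0,0,0,0,0.8],
  [0,0,0,0,0,0,1],
  [0,0,0,0,0,0,1],
  [0,0,0,0,0,0,1],
  [0,0,0,0,0,-1,1],
])

```text
time_s: 29.87
tool_pos: [0.4557, 0.0971, 0.0701]
ee_rot: [-3.138, 0.001, 1.431]
ft_force: [-0.7, -0.0, 0.2]
gripper_width: 1.003
```

Call:
arm_command([
  [0,0,0,0,0,-2,1],
  [0,0,0,0,0,-3,1],
  [0,0,0,0,0,-3,1],
  [0,0,0,0,0,-3,1],
  [0,0,0,0,0,-3,1],
])

```text
time_s: 30.28
tool_pos: [0.4564, 0.0971, 0.2127]
ee_rot: [-3.141, 0.0, 1.431]
ft_force: [-0.0, -0.2, -0.1]
gripper_width: 0.999
```

Call:
arm_command([
  [0,0,0,3,0,-0.5,1],
  [0,0,0,3,0,-0.5,1],
  [0,0,0,3,0,-0.5,1],
  [0,0,0,3,0,-0.5,1],
  [0,0,0,3,0,-0.5,1],
])

```text
time_s: 30.7
tool_pos: [0.4776, 0.247, 0.2365]
ee_rot: [-3.142, 0.0, 1.431]
ft_force: [0.5, 0.1, -0.4]
gripper_width: 0.998
```

Call:
arm_command([
  [0,0,0,3,0,0,1],
  [0,0,0,3,0,0,1],
  [0,0,0,3,0,0,1],
  [0,0,0,3,0,0,1],
  [0,0,0,3,0,0,1],
])

```text
time_s: 31.12
tool_pos: [0.4985, 0.3957, 0.236]
ee_rot: [-3.141, 0.0, 1.431]
ft_force: [0.7, 0.7, 0.2]
gripper_width: 0.998
```

Call:
arm_command([
  [0,0,0,0,0,0,1],
  [0,0,0,0,0,0,1],
  [0,0,0,0,0,0,1],
  [0,0,0,0,0,0,1],
  [0,0,0,0,0,0,1],
])

```text
time_s: 31.53
tool_pos: [0.4988, 0.3931, 0.2365]
ee_rot: [3.142, 0.0, 1.43]
ft_force: [0.4, -0.1, -0.5]
gripper_width: 0.996
```

Run:
```python
from h import *
a,D=optics.snapshot("top");b=optics.snapshot("side")[0]
np.save("pics/topE.npy",D); W=cloud("top",D)
for nm,(x,y),zt in(("tall",(.4677,-.1486),.082),("flat",(.4642,-.0665),.056),("jar",(.4605,.0153),.07),("square",(.457,.0974),.066)):
    m=(np.hypot(W[...,0]-x,W[...,1]-y)<.045)&(abs(W[...,2]-zt)<.006)&(D>0)
    print(nm,m.sum(),((W[m].mean(0)-[x,y,zt])*1000).round(1) if m.any() else "", "max z",W[...,2][(np.hypot(W[...,0]-x,W[...,1]-y)<.035)&(D>0)].max().round(3))
cv2.imwrite("pics/e.png",np.hstack([cv2.resize(x,(400,300),interpolation=cv2.INTER_AREA) for x in(a[80:380,60:460],b[60:360,130:430])]))
print(status.sense()["time_s"])
```

```text
tall 593 [ 0.2 -0.9  0.2] max z 0.087
flat 948 [0.5 0.3 0.5] max z 0.061
jar 366 [-0.1  1.1  0. ] max z 0.074
square 673 [ 0.7 -1.7 -0.4] max z 0.071
31.6333
```

View pics/e.png

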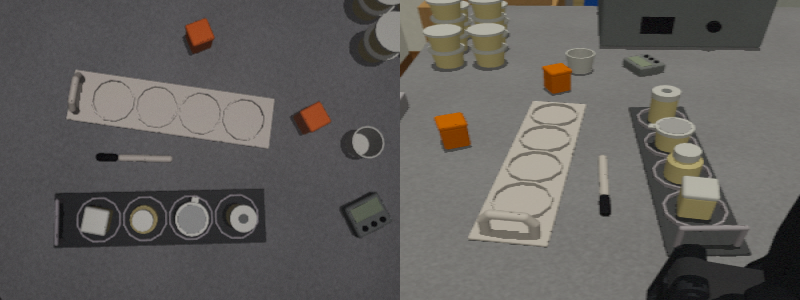

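All four pots are upright in their pockets. In the top crop, square is at (95,220), jar (143,221), flat (192,217) and tall (243,217). The white rack is empty and the arm is clear. Handing in.

```bash
python3 -c "
from cell import env; print(env.sign_off())"
```

```text
the job is handed in; nothing more can be done
None
```

I moved all four pots from the white rack to the carrier in reverse order and handed the job in at about 31.6 s of the 112 s allowed. From the pocket farthest from the carrier's handle, the order is tall, flat, jar, square.

- **Placement:** my last depth check put each pot's top within 2 mm of its pocket's centre and within 0.5 mm of its standing height. The last pictures show all four upright.
- **Surroundings:** the white rack is empty and nothing else in view had moved, including both orange cubes. The gripper is open and the arm is well clear.
- **Forces:** the wrist force read at most about 6 N at the end of any move. None of the checks failed or disagreed.

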